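Clamp a large sample tube in the bench mixer

TASK

Load the large capped sample tube into the tube mixer: lift the sprung clamp bar by its handle and turn it well aside, lay the tube, centred, in the mixer's cradle (cap at either end), then lift the bar again, turn it back over the tube and lower it so that it presses on the tube, fully back between its two lugs. Let go of everything, and leave the mouse and the jar where they are.

Things in the scene. Friction and masses are not known exactly. Their poses are not given: they have to be found in the camera images.
- tube_mid (a point): Middle of the only large sample tube, on its axis (the point's x): white with a paper label, 160 mm long over all, 32 mm diameter barrel with a round end, grey cap (38 mm diameter, 20 mm long) at the +x end. About 130 g. It starts level in its rest, axis 45 mm above the table.
- rest: Fixed grey rest the tube starts in, left or right of the mixer. Origin under its centre; x along the tube. Base plate 150 x 70 mm, 10 mm high, with two V saddles, 12 mm wide along x, at x = -42 and +42 mm; between them the tube can be gripped from above.
- cradle (a point): Where the tube's middle belongs, 80 mm above the table, between two V saddles on the mixer. y runs along the cradle (the seated tube's axis, either way round), z is up. Saddles: at y = -42 and +42 mm, 12 mm wide along y (the cap lies outside them), arms up to 2 mm below this point and 25 mm to either side; between them the tube can be held from above.
- mixer: White fixed tube mixer; place and yaw vary. Origin on the table directly under the cradle point, same axes. Housing from x = -150 to +75, y = -90 to +110 mm, its flat top 50 mm above the table. The clamp's upright post stands at x = -90, y = +20 mm; its lugs at x = -122 mm, tops 102 mm above the table.
- handle (a point): Grip point of the clamp handle, on the post's axis, 132 mm above the table when down: an upright black fin 44 mm long (x, along the bar to its free end), 12 mm thick (y), from 22 mm below to 18 mm above this point, pinched from above across its thickness. It turns and rises with the bar. Steel bar: 14 mm wide, 12 mm thick, underside 44 mm below this point, from 40 mm behind the post to 125 mm ahead.
- clamp_lift (a joint): Lift of bar and handle along the post, m: 0 = fully down, 0.040 = top stop. A spring pulls it down wherever it is turned (6 N down to 8 N at the top, weight included). On the seated tube the bar rests at about 0.008. Over the cradle two lugs beside the bar's tail stop it turning below 0.014: lift to 0.020 or more to turn it, out and back.
- clamp_bar (a joint): Turn of bar and handle about the post, rad, anticlockwise seen from above: 0 (stop) = across the cradle, 1.45 (stop) = turned aside, nearly along the cradle; beyond about 1.0 it is clear for the tube. Light friction (0.05 N m) keeps it where it is left.
- mouse: Black computer mouse, 100 x 58 x 31 mm, loose, beyond the mixer; origin at the centre of its underside. Leave it alone.
- jar: Closed white-capped jar, 60 mm in diameter and 75 mm high, loose, beyond the mixer; origin at the centre of its underside. Leave it alone.
- rack: Red fixed rack of small capped tubes, 180 (x) x 90 mm, 92 mm high, on the other side of the mixer from the large tube. Origin at the centre of its underside. Not to be handled.
There are look-alikes about, which are no part of the job. What is shaped like the part that bears tube_mid but pink is not meant.

How it is judged:
By the outcome, as a careful person would: the job done as asked, in the order asked, and still so for the second after the job is handed in, with the robot touching nothing.
It also fails if it takes over 72 s, if anything falls off the work surface, if the arm or the gripper's body presses on something with over 40 N, if the wrist force passes 120 N, or if a joint passes its speed limit or range.

ROBOT

A 6-joint arm with a two-finger parallel gripper is mounted at the origin on the work surface. World frame = base frame: x ahead of the robot, y to its left, z up, the work surface at z = 0. Lengths are in m, angles in degrees, forces in N, time in s.
With the tool pointing down it reaches from about 0.35 to 0.875 m from the base axis. Payload 4.2 kg.
Tool frame: the origin (TCP) lies on the front face of the gripper's body, between the roots of the fingers; the fingertips stand 70 mm ahead of it and the grasp point (between the pads) lies 51 mm ahead of it; x points along the fingers, y is the direction in which the jaws open and shut, and the axes are right-handed (so a half turn about x gives the same grasp; the last joint's range is limited). The gripper opens to 87 mm and grips with 3 to 60 N. Pads are 19 mm wide; open, the fingers measure 117 mm over their backs; the gripper's body (75 mm by 190 mm) begins 51 mm behind the grasp point.
Start: joints at [91.02, 22.042, 0.453, 0, -68.411, -14.817], TCP at [0.149, 0.607, 0.292] pointing down, gripper open.
Joint ranges: [-179.83, 179.83], [-69.29, 118.12], [-61.27, 80.66], [-181.25, 117.63], [-171.15, -9.14], [-177.46, 177.46]. Speed limits (degrees/s): [159.86, 159.86, 180, 180, 180, 180].

INTERFACE

Orientations are given as a 3x3 rotation matrix whose columns are the frame's x, y, z axes.
In Python, from station import r, viewer, spotter gives the robot as it stands.
- The arm moves only by the tool move_arm, never from a script. Its argument "series" is a list that holds one entry, the list of rows, each a list of 7 numbers: the turn, a rotation vector about the world's x, y, z scaled (see below), then the shift along the world's x, y, z scaled (see below), then the opening, from 0 (shut) to 1 (fully open). A call has 1 to 20 rows; each row shifts and turns the pose as measured when the row begins; what a row does not reach is not made up. The controller multiplies each number of a shift by 60 mm and each number of a turn by 8 degrees. A row lasts 1/8 s, in which the tool goes at most 62.5 mm and 10.7 degrees, less where a joint would pass 70% of its speed; a pose out of reach is approached as far as the arm can. A call with a number of a shift or a turn outside -1 to 1 is refused whole. A call with a gripper value outside its range is refused whole. The fingers move at their own pace and stop on an object; the grip force is fixed at half the most. Time passes only in rows, so rows that do not move let the fingers close. It gives the time, the measured TCP pose, the force and the opening at its end, in the units of the state.
- r.sense(): the state, without advancing time (a new reading comes with each control period).
- viewer.capture(name): name is "side" or "top" or "wrist"; returns (picture, depth): 420x560x3 uint8, red, green, blue; 420x560 float32, m along the optical axis (not along the pixel's ray), 0 where there is no reading.
- viewer.camera_params(name): a dict with "mtx" (3x3 intrinsics, pixels), "pose" (4x4, takes a point from camera to world coordinates). Camera axes: x right, y down, z forward; pixel columns grow to the right and rows downward; lengths in m; the calibration is good to about 2 mm. A picture is of the moment at which its call begins: read the wrist's pose just before it. camera_params takes no time and is no camera call; for the wrist camera it gives the pose at the moment of the call.
- r.finish_job(): hands the job in, once; it reports no verdict.
Trained networks look in the newest picture that a camera, given by its name, has taken for a name from the list of things; names that differ only in an ending like _2 or _b are one class to them, and where a whole thing is asked for, a point or a joint stands for the part that bears it (a point fixed in the world has none). Each returns a list of dicts, best first, with "conf" (0 to 1); they miss things now and then, are a little off and sometimes report something else, mostly with a low value. They report only what shows in the picture. A call takes as long as a camera call. They do not tell look-alikes from the thing itself.
- spotter.find_in(camera, name): "centre" ([column, row] in pixels, amid what is visible of it).
- spotter.trace(camera, name): "mask" (420x560 bool, what is visible of it) and "centre" ([column, row] in pixels, amid what is visible of it).
The state is a dict: "time_s": time; "joints": joint angles; "joint_velocities": joint speeds; "effort": joint torques, N m; "tcp_pos": TCP position; "ee_rot": TCP orientation; "wrist_force": force on the tool from outside, world axes, zero at the start; "moment": the same for the moment, N m; "gripper_width": opening from 0.0 (shut) to 1.0 (fully open).
Only numpy, scipy, OpenCV 4.12 (cv2) and the standard library are available. Lean on these libraries where they do the work, as an engineer would, in place of code of your own. Each camera call takes 0.05 s, during which the arm holds its last target.

## Working session

There is one attempt and no reset: what is moved stays moved. The work goes in short steps, Python scripts to look and compute and a tool call to move; the robot and the scene stay as the last step left them, time stands still between calls to the robot, and variables do not carry over. Pictures are saved under pics/ and viewed, and the job is handed in when it is done.

Besides the shell and the picture viewer there is one more tool, called after "Emit:" as name(argument=value, ...), one argument or row to a line, values as JSON. move_arm: Moves the arm, as the interface text tells. Its arguments: {"type":"object","properties":{"series":{"type":"array","items":{"type":"array","items":{"type":"array","items":{"type":"number","minimum":-1,"maximum":1}}}}},"required":["series"]}

```bash
ls; mkdir -p pics
cat > h.py <<'E'
import numpy as np, cv2
from station import r, viewer, spotter
def cap(n,name):
    p,d=viewer.capture(n); cv2.imwrite('pics/%s.png'%name,p[:,:,::-1]); return p,d,viewer.camera_params(n)
def pts(d,P,mask=None):
    K=P['mtx'];T=np.array(P['pose']);v,u=np.nonzero((d>0)&(mask if mask is not None else True));z=d[v,u]
    c=np.stack([(u-K[0][2])/K[0][0]*z,(v-K[1][2])/K[1][1]*z,z],1)
    return c@T[:3,:3].T+T[:3,3],u,v
def proj(X,P):
    T=np.linalg.inv(np.array(P['pose']));c=np.atleast_2d(X)@T[:3,:3].T+T[:3,3];q=c@np.array(P['mtx']).T;return q[:,:2]/q[:,2:]
E
python3 - <<'E'
from h import *
np.set_printoptions(precision=4,suppress=True)
for n in ['top','side']:
    p,d,P=cap(n,n+'0'); np.savez('%s0.npz'%n,p=p,d=d,K=P['mtx'],T=P['pose'])
    print(n,P['pose'],P['mtx'])
    for o in ['tube_mid','handle','mixer','rest','rack','mouse','jar']:
        f=spotter.trace(n,o)
        for q in f[:3]:
            X,u,v=pts(d,P,q['mask']); 
            print(o,round(q['conf'],2),np.array(q['centre']),q['mask'].sum(),np.median(X,0) if len(X) else 0, X.max(0) if len(X) else 0)
print(r.sense())
E
```

```text
pics
top [[-0.0131 -0.997   0.0767  0.4232]
 [-0.9999  0.0129 -0.0033  0.1369]
 [ 0.0023 -0.0767 -0.9971  1.5317]
 [ 0.      0.      0.      1.    ]] [[506.1376   0.     280.112 ]
 [  0.     506.1376 202.6196]
 [  0.       0.       1.    ]]
tube_mid 0.87 [138.8 246.5] 593 [0.4154 0.5488 0.031 ] [0.4777 0.6149 0.0474]
tube_mid 0.83 [205.5 275.2] 620 [0.3249 0.3463 0.031 ] [0.3722 0.4229 0.0458]
tube_mid 0.82 [218.3 210.8] 563 [0.5202 0.3071 0.0592] [0.5971 0.3317 0.0707]
handle 0.73 [309.2 202.2] 337 [0.5282 0.0514 0.101 ] [0.6054 0.0633 0.1579]
mixer 0.79 [315.3 207.7] 5243 [0.5313 0.0387 0.051 ] [0.6591 0.1486 0.1579]
rest 0.65 [230.9 210.3] 517 [0.5261 0.2917 0.0108] [0.5993 0.3498 0.0469]
rest 0.31 [311.7 204.1] 5323 [0.5317 0.0403 0.0509] [0.6623 0.1485 0.1579]
rack 0.89 [428.  205.4] 2121 [ 0.5209 -0.3018  0.0589] [ 0.6126 -0.2614  0.1015]
mouse 0.8 [379.1 132.5] 568 [ 0.7442 -0.1748  0.0261] [ 0.7942 -0.1488  0.0414]
mouse 0.55 [306.9 208.7] 360 [0.517  0.0515 0.1009] [0.6026 0.0662 0.1579]
jar 0.86 [263.6 138.1] 370 [0.7358 0.1734 0.0731] [0.7866 0.2022 0.0837]
side [[ 0.8062 
[... 849 characters left out ...]
71 [396.7 267.3] 593 [ 0.7297 -0.1891  0.021 ] [ 0.7914 -0.137   0.0348]
jar 0.56 [315.5 204.3] 460 [0.7274 0.1567 0.0449] [0.7617 0.1939 0.0784]
{'time_s': 0.8, 'joints': array([ 91.0191,  22.0374,   0.4517,  -0.0035, -68.4102, -14.8173]), 'joint_velocities': array([-0.004 ,  0.035 , -0.0621, -0.0046, -0.0645, -0.041 ]), 'effort': array([  0.0004, -39.0409,  18.7611,   4.2243,   0.0156,  -0.    ]), 'tcp_pos': array([0.149 , 0.6069, 0.2923]), 'ee_rot': array([[-0.0001, -0.2385, -0.9711],
       [ 0.0001, -0.9711,  0.2385],
       [-1.    , -0.0001,  0.0001]]), 'wrist_force': array([ 0.6925,  0.7655, -0.7041]), 'moment': array([-0.0203,  0.0007, -0.0058]), 'gripper_width': 1.0028773135114848}
```

Run:
```python
import cv2
a=cv2.imread('pics/top0.png');cv2.imwrite('pics/top0c.png',cv2.resize(a[100:310,110:480],None,fx=2.1,fy=2.1,interpolation=cv2.INTER_CUBIC))
a=cv2.imread('pics/side0.png');cv2.imwrite('pics/side0c.png',cv2.resize(a[150:390,120:460],None,fx=2.3,fy=2.3,interpolation=cv2.INTER_CUBIC))
```

```text
(no output)
```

View pics/top0c.png

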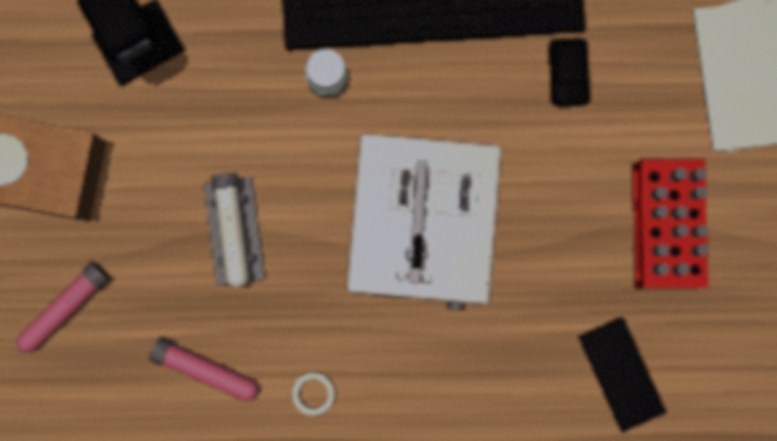

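View pics/side0c.png

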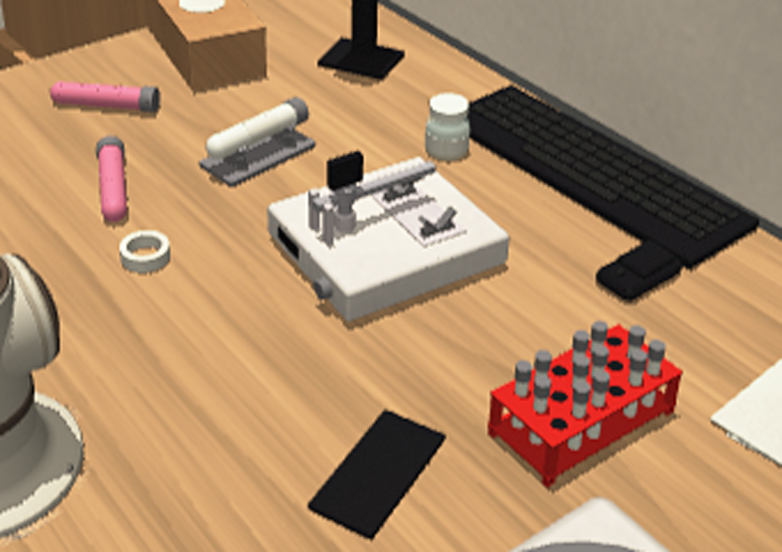

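Run:
```python
from h import *
np.set_printoptions(precision=4,suppress=True)
z=np.load('top0.npz');P=dict(mtx=z['K'],pose=z['T']);X,u,v=pts(z['d'],P)
m=(abs(X[:,2]-.052)<.006)&(X[:,0]>.35)&(X[:,0]<.7)&(abs(X[:,1]-.04)<.16)
r_=cv2.minAreaRect((X[m,:2]*1000).astype(np.float32));print('mixer rect mm',r_,cv2.boxPoints(r_))
m=(X[:,2]>.115)&(X[:,0]>.35)&(X[:,0]<.7)&(abs(X[:,1]-.04)<.16)
print('handle',m.sum(),X[m].mean(0),X[m].min(0),X[m].max(0))
m=(X[:,2]>.035)&(abs(X[:,0]-.52)<.12)&(abs(X[:,1]-.305)<.06)
r_=cv2.minAreaRect((X[m,:2]*1000).astype(np.float32));print('tube',r_,cv2.boxPoints(r_),np.percentile(X[m,2],[50,95]))
P=viewer.camera_params('wrist');T=P['pose'];s=r.sense();R=s['ee_rot']
print(R.T@(T[:3,3]-s['tcp_pos']),R.T@T[:3,:3],P['mtx'])
```

```text
mixer rect mm ((528.0037841796875, 38.797401428222656), (199.51966857910156, 235.60809326171875), 84.09590148925781) [[400.563  -48.3155]
 [634.9213 -72.551 ]
 [655.4446 125.9103]
 [421.0863 150.1458]]
handle 79 [0.4822 0.0545 0.1478] [0.4617 0.0481 0.1156] [0.5027 0.0661 0.1579]
tube ((519.6813354492188, 309.08172607421875), (158.7510528564453, 47.85137176513672), 7.514008045196533) [[437.8587 322.4221]
 [444.1161 274.9817]
 [601.504  295.7413]
 [595.2465 343.1818]] [0.0585 0.0656]
[-0.0922  0.0006 -0.0684] [[-0.0001 -0.2551  0.9669]
 [ 1.     -0.0006 -0.0001]
 [ 0.0006  0.9669  0.2551]] [[325.8873   0.     286.0061]
 [  0.     325.8873 206.1675]
 [  0.       0.       1.    ]]
```

Emit:
move_arm(
  series=[
    [[0,0,-1,0.27,-0.37,0.05,1],[0,0,-1,0.27,-0.37,0.05,1],[0,0,-1,0.27,-0.37,0.05,1],[0,0,-1,0.27,-0.37,0.05,1],[0,0,-1,0.27,-0.37,0.05,1],[0,0,-1,0.27,-0.37,0.05,1],[0,0,-1,0.27,-0.37,0.05,1],[0,0,-1,0.27,-0.37,0.05,1],[0,0,-1,0.27,-0.37,0.05,1],[0,0,-1,0.27,-0.37,0.05,1],[0,0,-1,0.27,-0.37,0.05,1],[0,0,-1,0.27,-0.37,0.05,1],[0,0,-1,0.27,-0.37,0.05,1],[0,0,-1,0.27,-0.37,0.05,1],[0,0,-1,0.27,-0.37,0.05,1],[0,0,-1,0.27,-0.37,0.05,1],[0,0,-1,0.27,-0.37,0.05,1],[0,0,-1,0.27,-0.37,0.05,1],[0,0,-1,0.27,-0.37,0.05,1],[0,0,-1,0.27,-0.37,0.05,1]],
  ],
)

```text
time_s: 3.3
tcp_pos: [0.4807, 0.1486, 0.3567]
ee_rot: [[0.007, -0.018, 1.0], [0.0, 1.0, 0.018], [-1.0, 0.0, 0.007]]
wrist_force: [-0.3, 0.2, 0.4]
gripper_width: 0.998
```

Run:
```python
from h import *
np.set_printoptions(precision=4,suppress=True)
n='wrist';p,d,P=cap(n,'w1'); np.savez('w1.npz',p=p,d=d,K=P['mtx'],T=P['pose']);print(P['pose'])
X,u,v=pts(d,P)
for nm,m in dict(mixer=(abs(X[:,2]-.05)<.004)&(X[:,0]>.35)&(X[:,0]<.7)&(abs(X[:,1]-.04)<.16),handle=(X[:,2]>.125)&(X[:,2]<.17)&(X[:,0]>.35)&(X[:,0]<.7)&(abs(X[:,1]-.04)<.16),bar=(X[:,2]>.09)&(X[:,2]<.11)&(X[:,0]>.5)&(X[:,0]<.7)&(abs(X[:,1]-.04)<.16),tube=(X[:,2]>.03)&(abs(X[:,0]-.52)<.12)&(abs(X[:,1]-.305)<.05)).items():
    r_=cv2.minAreaRect((X[m,:2]*1000).astype(np.float32));print(nm,m.sum(),r_,np.percentile(X[m,2],[5,50,95,99]));print(cv2.boxPoints(r_))
for o in ['tube_mid','handle','mixer']:
    for q in spotter.find_in(n,o)[:3]: print(o,q['conf'],q['centre'])
```

```text
[[-0.0125  0.9657  0.2594  0.4116]
 [ 0.9999  0.0122  0.0028  0.1456]
 [-0.0004  0.2595 -0.9658  0.4488]
 [ 0.      0.      0.      1.    ]]
mixer 17291 ((533.4756469726562, 38.78492736816406), (198.60342407226562, 223.96421813964844), 83.6915283203125) [0.0486 0.0502 0.0526 0.0535]
[[411.2602 -47.6107]
 [633.8683 -72.2202]
 [655.691  125.1806]
 [433.083  149.7901]]
handle 838 ((482.7610778808594, 54.290618896484375), (12.431816101074219, 43.476749420166016), 84.05467224121094) [0.1288 0.149  0.1509 0.1514]
[[460.4958  50.3598]
 [503.7387  45.8565]
 [505.0264  58.2214]
 [461.7834  62.7247]]
bar 466 ((538.7378540039062, 49.58159637451172), (14.909868240356445, 77.88878631591797), 86.20423889160156) [0.0923 0.0997 0.1012 0.1017]
[[499.3854  44.7211]
 [577.1033  39.5649]
 [578.0903  54.4421]
 [500.3724  59.5983]]
tube 3195 ((516.437744140625, 307.8874206542969), (150.1449432373047, 47.120357513427734), 5.868815898895264) [0.0418 0.0581 0.0617 0.063 ]
[[439.3497 323.6479]
 [444.1678 276.7745]
 [593.5258 292.127 ]
 [588.7076 339.0003]]
tube_mid 0.88 [552.9, 164.7]
tube_mid 0.69 [460.9, 50.5]
tube_mid 0.6 [415.5, 202.0]
handle 0.57 [200.5, 193.8]
mixer 0.8 [201.8, 190.3]
```

View pics/w1.png

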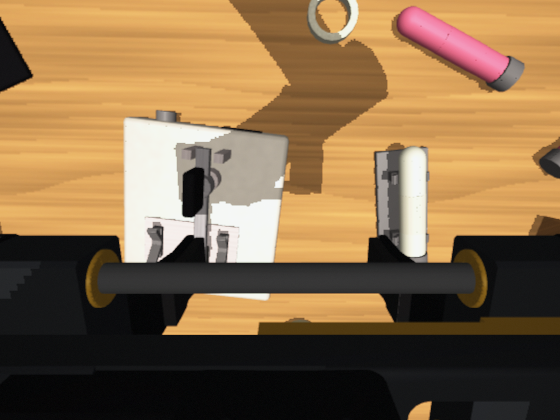

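Emit:
move_arm(
  series=[
    [[0,0.05,-0.9,0.02,-0.79,-0.4,1],[0,0,0,0.02,-0.79,-0.4,1],[0,0,0,0,0,-0.5,1],[0,0,0,0,0,-0.5,1],[0,0,0,0,0,0,1]],
  ],
)

```text
time_s: 4.12
tcp_pos: [0.4807, 0.0556, 0.2464]
ee_rot: [[0.002, 0.093, 0.996], [0.002, 0.996, -0.093], [-1.0, 0.002, 0.001]]
wrist_force: [0.9, 0.0, 0.2]
gripper_width: 0.999
```

Run:
```python
from h import *
np.set_printoptions(precision=4,suppress=True)
s=r.sense();print(s['tcp_pos'],s['ee_rot'],s['joints'])
n='wrist';p,d,P=cap(n,'w2')
X,u,v=pts(d,P)
m=(X[:,2]>.125)&(X[:,2]<.158)&(X[:,0]>.44)&(X[:,0]<.53)&(abs(X[:,1]-.054)<.03)
r_=cv2.minAreaRect((X[m,:2]*1000).astype(np.float32));print(m.sum(),r_,np.percentile(X[m,2],[5,50,95,99]))
```

```text
[0.4807 0.0556 0.2464] [[ 0.0017  0.0931  0.9957]
 [ 0.0021  0.9957 -0.0931]
 [-1.      0.0022  0.0015]] [  25.8425   10.6529  -22.7923   -0.0777  -56.4163 -121.1399]
1257 ((480.1438293457031, 56.19713592529297), (11.946334838867188, 37.595088958740234), 85.05419921875) [0.1355 0.1507 0.152  0.1524]
```

View pics/w2.png

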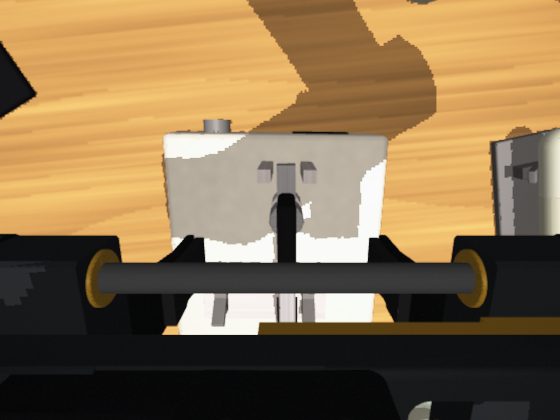

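Emit:
move_arm(
  series=[
    [[0,0,-0.1,0.03,0,-0.5,1],[0,0,0,0,0,-0.45,1],[0,0,0,0,0,0,0],[0,0,0,0,0,0,0],[0,0,0,0,0,0,0],[0,0,0,0,0,0,0],[0,0,0,0,0,0,0]],
  ],
)

```text
time_s: 5.05
tcp_pos: [0.4891, 0.0605, 0.2006]
ee_rot: [[0.025, 0.098, 0.995], [0.01, 0.995, -0.098], [-1.0, 0.012, 0.024]]
wrist_force: [0.3, -0.6, -0.2]
gripper_width: 0.52
```

Run:
```python
from h import *
np.set_printoptions(precision=4,suppress=True)
p,d,P=cap('wrist','w3')
s=r.sense();print(s['tcp_pos'],s['ee_rot'],s['joints'],s['joint_velocities'],s['wrist_force'],s['gripper_width'],s['time_s'])
cap('side','s3')
a=cv2.imread('pics/s3.png');cv2.imwrite('pics/s3c.png',cv2.resize(a[130:340,150:430],None,fx=2.8,fy=2.8,interpolation=cv2.INTER_CUBIC))
```

```text
[0.4891 0.0605 0.2005] [[ 0.0253  0.098   0.9949]
 [ 0.0095  0.9951 -0.0982]
 [-0.9996  0.0119  0.0243]] [  26.0456   14.0152  -26.1243    0.2001  -48.3175 -121.8074] [-0.066   0.3306 -0.2602 -0.0651 -0.0014 -0.1107] [0.0701 0.0669 0.2116] 0.4706858376209001 5.1
```

View pics/w3.png

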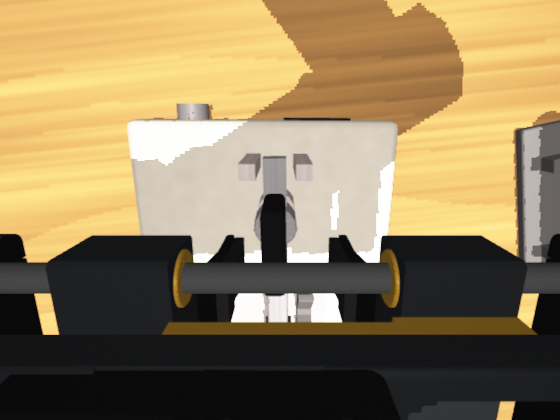

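View pics/s3c.png

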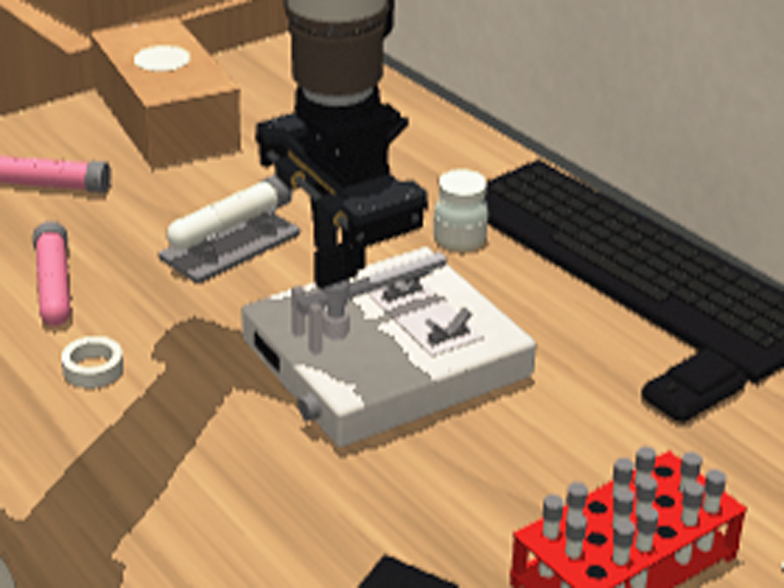

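Emit:
move_arm(
  series=[
    [[-0.07,0.18,0.05,-0.1,-0.09,0,0.45],[0,0,0,0,0,-0.2,0.45],[0,0,0,0,0,0,0.45]],
  ],
)

```text
time_s: 5.52
tcp_pos: [0.4822, 0.0544, 0.1871]
ee_rot: [[-0.003, 0.091, 0.996], [-0.001, 0.996, -0.091], [-1.0, -0.002, -0.003]]
wrist_force: [-0.6, -0.4, 0.2]
gripper_width: 0.45
```

Emit:
move_arm(
  series=[
    [[0,0,-0.1,0,0,0,0],[0,0,0,0,0,0,0],[0,0,0,0,0,0,0],[0,0,0,0,0,0,0],[0,0,0,0,0,0,0],[0,0,0,0,0,0,0]],
  ],
)

```text
time_s: 6.28
tcp_pos: [0.4825, 0.0554, 0.187]
ee_rot: [[-0.002, 0.106, 0.994], [0.0, 0.994, -0.106], [-1.0, 0.0, -0.003]]
wrist_force: [-0.1, 0.3, -1.1]
gripper_width: 0.136
```

Emit:
move_arm(
  series=[
    [[0,0,0,0,0,0.17,0],[0,0,0,0,0,0.17,0],[0,0,0,0,0,0.17,0],[0,0,0,0,0,0,0]],
  ],
)

```text
time_s: 6.78
tcp_pos: [0.4823, 0.0554, 0.218]
ee_rot: [[-0.003, 0.107, 0.994], [0.001, 0.994, -0.107], [-1.0, 0.001, -0.003]]
wrist_force: [2.1, 1.3, -7.3]
gripper_width: 0.139
```

Lift held (−7.3 N, +31 mm). Now turn.

Emit:
move_arm(
  series=[
    [[0,0,0.9,0,0,0,0],[0,0,0.9,0,0,0,0],[0,0,0.9,0,0,0,0]],
  ],
)

```text
time_s: 7.15
tcp_pos: [0.4824, 0.0551, 0.2178]
ee_rot: [[-0.002, -0.277, 0.961], [0.0, 0.961, 0.277], [-1.0, 0.001, -0.002]]
wrist_force: [1.6, -0.1, -7.0]
gripper_width: 0.135
```

Emit:
move_arm(
  series=[
    [[0,0,0.9,0,0,0,0],[0,0,0.9,0,0,0,0],[0,0,0.9,0,0,0,0],[0,0,0.9,0,0,0,0],[0,0,0.9,0,0,0,0],[0,0,0.9,0,0,0,0],[0,0,0.9,0,0,0,0],[0,0,0,0,0,0,0]],
  ],
)

```text
time_s: 8.15
tcp_pos: [0.4828, 0.0546, 0.2168]
ee_rot: [[0.0, -0.927, 0.374], [-0.001, 0.374, 0.927], [-1.0, -0.0, -0.001]]
wrist_force: [1.6, 0.6, -7.2]
gripper_width: 0.14
```

Emit:
move_arm(
  series=[
    [[0,0,0.5,0,0,0,0],[0,0,0,0,0,-0.17,0],[0,0,0,0,0,-0.17,0],[0,0,0,0,0,-0.14,0],[0,0,0,0,0,0,0]],
  ],
)

```text
time_s: 8.78
tcp_pos: [0.483, 0.0546, 0.1869]
ee_rot: [[0.001, -0.949, 0.314], [-0.001, 0.314, 0.949], [-1.0, -0.001, -0.001]]
wrist_force: [-0.4, 1.3, 2.6]
gripper_width: 0.132
```

Emit:
move_arm(
  series=[
    [[0,0,0,0,0,0,0.7],[0,0,0,0,0,0,0.7],[0,0,0,0,0,0,0.7],[0,0,0,0,0,0.6,0.7],[0,0,0,0,0,0.9,0.7],[0,0,-0.95,0,0.5,0.5,0.7],[0,0,-0.95,0,0.5,0,0.7],[0,0,-0.95,0,0.6,0,0.7],[0,0,-0.95,0,0.6,0,0.7],[0,0,-0.95,0,0.6,0,0.7],[0,0,-0.95,0,0.6,0,0.7],[0,0,-0.95,0,0.4,0,0.7],[0,0,-0.95,0,0.4,0,0.7],[0,0,0,0,0,0,0.7]],
  ],
)

```text
time_s: 10.52
tcp_pos: [0.4807, 0.3116, 0.3121]
ee_rot: [[-0.001, -0.15, 0.989], [-0.0, 0.989, 0.15], [-1.0, -0.0, -0.001]]
wrist_force: [-0.2, -0.5, 0.6]
gripper_width: 0.703
```

```bash
cat > tb.py <<'E'
from h import *
import sys
np.set_printoptions(precision=4,suppress=True)
s=r.sense();print(s['tcp_pos'],s['ee_rot'],s['joints'],s['time_s'])
n='wrist';p,d,P=cap(n,sys.argv[1]); np.savez(sys.argv[1]+'.npz',p=p,d=d,K=P['mtx'],T=P['pose'])
X,u,v=pts(d,P)
m=(X[:,2]>.047)&(X[:,2]<.075)&(abs(X[:,0]-.52)<.12)&(abs(X[:,1]-.305)<.05)
Y=X[m]
# ridge: bin in x
for a in np.arange(.43,.61,.015):
    k=Y[(abs(Y[:,0]-a)<.004)]
    if len(k)>5:
        t=k[k[:,2]>k[:,2].max()-.004]; print(round(a,3),len(k),t.mean(0),k.min(0)[1:],k.max(0)[1:])
print(Y.min(0),Y.max(0))
h=(X[:,2]>.128)&(X[:,2]<.16)&(abs(X[:,0]-.483)<.04)&(abs(X[:,1]-.055)<.04)
if h.sum()>20: print('handle',h.sum(),cv2.minAreaRect((X[h,:2]*1000).astype(np.float32)))
E
python3 tb.py w4
```

```text
[0.4807 0.3116 0.3121] [[-0.001  -0.1499  0.9887]
 [-0.0002  0.9887  0.1499]
 [-1.     -0.     -0.001 ]] [  49.1338   16.2095   -5.2156   -0.0379  -68.6185 -130.4977] 10.525
0.445 186 [0.4471 0.3025 0.0583] [0.2891 0.0475] [0.3166 0.0611]
0.46 220 [0.4599 0.3031 0.06  ] [0.287  0.0475] [0.319  0.0623]
0.475 212 [0.475  0.305  0.0599] [0.289  0.0474] [0.3214 0.0621]
0.49 200 [0.49   0.3066 0.06  ] [0.2911 0.0485] [0.3224 0.0621]
0.505 202 [0.5048 0.3086 0.0603] [0.2933 0.048 ] [0.3249 0.0626]
0.52 192 [0.52   0.3106 0.0603] [0.294  0.0474] [0.3263 0.0627]
0.535 188 [0.5351 0.3119 0.0601] [0.2961 0.0478] [0.3286 0.0623]
0.55 177 [0.5499 0.314  0.0601] [0.2982 0.0475] [0.3296 0.0624]
0.565 142 [0.564  0.3148 0.0597] [0.3003 0.0472] [0.3321 0.0616]
[0.4392 0.287  0.0471] [0.5728 0.3321 0.0631]
handle 210 ((484.5130920410156, 73.31964111328125), (15.572254180908203, 8.320974349975586), 27.206066131591797)
```

View pics/w4.png

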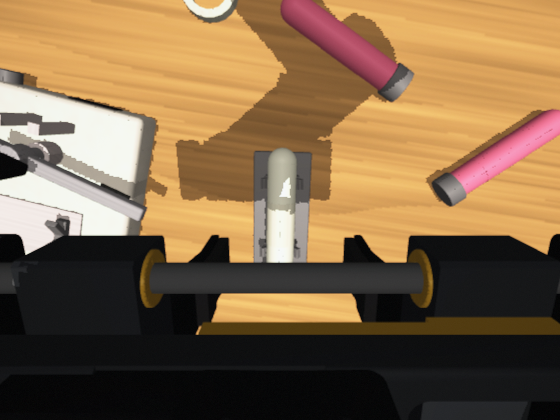

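Emit:
move_arm(
  series=[
    [[0.83,0.1,-0.21,0.24,-0.31,-0.4,0.56],[0.83,0.1,0,0.24,-0.31,-0.5,0.56],[0.83,0.1,0,0.24,-0.31,-0.5,0.56],[0,0,0,0,0,0,0.56],[0,0,0,0,0,0,0.56]],
  ],
)

```text
time_s: 11.2
tcp_pos: [0.5244, 0.2501, 0.2277]
ee_rot: [[-0.037, -0.118, 0.992], [0.35, 0.929, 0.123], [-0.936, 0.352, 0.007]]
wrist_force: [-0.1, -0.1, 0.1]
gripper_width: 0.559
```

```bash
python3 tb.py w5
python3 - <<'E'
from h import *
np.set_printoptions(precision=4,suppress=True)
z=np.load('top0.npz');P=dict(mtx=z['K'],pose=z['T']);X,u,v=pts(z['d'],P)
a=np.radians(6.9);e=np.array([np.cos(a),np.sin(a)]);n=np.array([-e[1],e[0]])
q=X[:,:2]-[.518,.3104];s=q@e;t=q@n
for w in (.012,.006):
  m=(abs(t)<w)&(abs(s)<.12)&(X[:,2]>.03); print(s[m].min(),s[m].max(),np.sort(s[m])[-5:])
m=(abs(t)<.045)&(abs(s)<.1)&(X[:,2]>.006)&(X[:,2]<.016);print('plate',s[m].min(),s[m].max(),t[m].min(),t[m].max())
s_=r.sense()
R=s_['ee_rot'];print('u',-R[:,0],'grasp line at .045+', s_['tcp_pos'])
E
```

```text
[0.5244 0.2501 0.2277] [[-0.0366 -0.1175  0.9924]
 [ 0.3498  0.9287  0.1229]
 [-0.9361  0.3517  0.0071]] [  32.769    19.5592   -7.119   -22.3096  -55.8089 -104.2031] 11.2
0.445 258 [0.4468 0.3024 0.0581] [0.2891 0.0474] [0.3158 0.0604]
0.46 368 [0.4599 0.3032 0.0601] [0.2875 0.0472] [0.3191 0.0623]
0.475 345 [0.475  0.3051 0.0601] [0.2897 0.0471] [0.3189 0.0625]
0.49 332 [0.49   0.3067 0.0599] [0.2915 0.0472] [0.3211 0.0621]
0.505 318 [0.5049 0.309  0.0604] [0.2928 0.0471] [0.323  0.0626]
0.52 306 [0.52   0.3105 0.0601] [0.2948 0.0471] [0.3251 0.0622]
0.535 300 [0.535  0.3124 0.0601] [0.2965 0.0473] [0.3275 0.0622]
0.55 272 [0.5499 0.3144 0.0598] [0.2984 0.0472] [0.3278 0.062 ]
0.565 271 [0.5648 0.3163 0.0599] [0.3007 0.0471] [0.3304 0.0621]
[0.4393 0.2875 0.047 ] [0.5746 0.3306 0.0628]
-0.077818403548784 0.08078039580336045 [0.0799 0.0803 0.0806 0.0807 0.0808]
-0.07770409702978269 0.08078039580336045 [0.0782 0.0784 0.0787 0.0789 0.0808]
plate -0.09728182660217183 0.09796735848427401 -0.04475570729010081 0.04374831839460712
u [ 0.0373 -0.3497  0.9361] grasp line at .045+ [0.524  0.2504 0.2275]
```

View pics/w5.png

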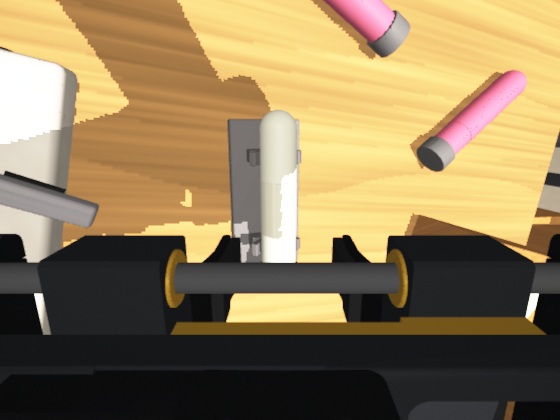

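Emit:
move_arm(
  series=[
    [[0,0,0,0,-0.13,0,0.56],[0,0,0,-0.02,0.2,-0.53,0.56],[0,0,0,-0.02,0.2,-0.53,0.56],[0,0,0,-0.02,0.2,-0.53,0.56],[0,0,0,0,0,0,0.56]],
  ],
)

```text
time_s: 11.88
tcp_pos: [0.5196, 0.2823, 0.1357]
ee_rot: [[-0.031, -0.131, 0.991], [0.352, 0.927, 0.133], [-0.936, 0.353, 0.017]]
wrist_force: [1.4, -0.3, 0.5]
gripper_width: 0.558
```

Emit:
move_arm(
  series=[
    [[0,0,-0.14,0.01,-0.1,0,0.56],[0,0,0,0,0.11,-0.3,0.56],[0,0,0,0,0.11,-0.28,0.56],[0,0,0,0,0,0,0.56]],
  ],
)

```text
time_s: 12.38
tcp_pos: [0.5216, 0.2903, 0.1031]
ee_rot: [[-0.018, -0.115, 0.993], [0.355, 0.928, 0.114], [-0.935, 0.355, 0.024]]
wrist_force: [0.1, 0.6, 0.8]
gripper_width: 0.556
```

Emit:
move_arm(
  series=[
    [[0,0.17,0,0,0,-0.05,0.56],[0,0,0,0,0,0,0],[0,0,0,0,0,0,0],[0,0,0,0,0,0,0],[0,0,0,0,0,0,0]],
  ],
)

```text
time_s: 13.0
tcp_pos: [0.5222, 0.2901, 0.1003]
ee_rot: [[-0.041, -0.106, 0.994], [0.356, 0.928, 0.114], [-0.934, 0.358, -0.0]]
wrist_force: [0.4, 0.5, -1.3]
gripper_width: 0.36
```

Emit:
move_arm(
  series=[
    [[0,0,0,0,0,0.3,0],[0,0,0,0,0,0.6,0],[0,0,0,0,0,0.8,0],[0,0,0,0,0,0.8,0],[0,0,0,0,0,0,0]],
  ],
)

```text
time_s: 13.62
tcp_pos: [0.5211, 0.2891, 0.2593]
ee_rot: [[-0.039, -0.107, 0.994], [0.355, 0.928, 0.113], [-0.934, 0.357, 0.001]]
wrist_force: [-0.5, -0.3, -2.4]
gripper_width: 0.358
```

```bash
cat > tg.py <<'E'
from h import *
import sys
np.set_printoptions(precision=4,suppress=True)
s=r.sense();p0=s['tcp_pos'];R=s['ee_rot'];print(p0,R,s['joints'],s['time_s'],s['gripper_width'],s['wrist_force'])
n='wrist';p,d,P=cap(n,sys.argv[1])
X,u,v=pts(d,P); L=(X-p0)@R  # tool frame
m=(abs(L[:,1])<.025)&(L[:,0]>.035)&(L[:,0]<.085)&(L[:,2]>-.12)&(L[:,2]<.12)&(u>200)&(u<360)
Y=L[m];print(m.sum(),Y.min(0),Y.max(0))
for a in np.arange(-.085,.09,.01):
    k=Y[abs(Y[:,2]-a)<.003]
    if len(k)>4: print(round(a,3),len(k),k[:,0].min(),k[:,1].min(),k[:,1].max())
E
python3 tg.py w6
```

```text
[0.5211 0.2891 0.2593] [[-0.0391 -0.1065  0.9935]
 [ 0.3548  0.928   0.1135]
 [-0.9341  0.357   0.0015]] [  36.3249   18.725    -3.8059  -21.2603  -58.4681 -110.0136] 13.625 0.3575907808083101 [-0.4595 -0.2671 -2.4115]
13692 [ 0.035  -0.025  -0.0825] [0.0735 0.0249 0.0304]
-0.075 872 0.04483636804239076 -0.016237849739693194 0.012442630748128505
-0.065 1024 0.04302681868121672 -0.017782225630725887 0.013500657550220297
-0.055 977 0.04381082083236827 -0.017520218974033212 0.013855732048394558
-0.045 916 0.043818118230005906 -0.017428092872251784 0.014207137508307757
-0.035 879 0.043828722009013305 -0.017201968279223857 0.013781171226051065
-0.025 859 0.044057546179348685 -0.017797420145857244 0.014409417764412645
-0.015 1444 0.03667289368521438 -0.02498866103281616 0.02491502687017929
-0.005 55 0.050286617121679256 -0.01732124496028255 0.01417983211821958
0.005 163 0.035118620536933064 -0.018123132369515564 0.01476809742695993
0.015 680 0.04396473932000292 -0.017748969567487914 0.014644980103238687
0.025 127 0.04762456410065765 -0.017546490704846242 0.014006346495382075
```

View pics/w6.png

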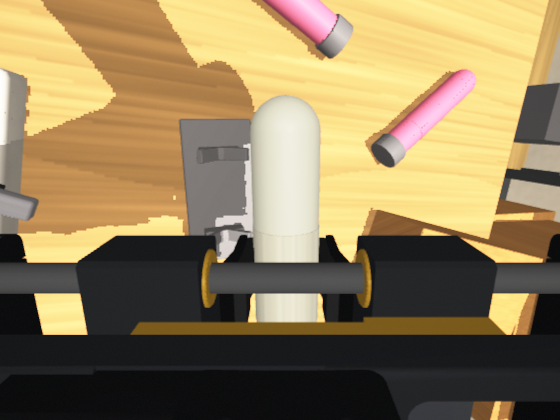

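Emit:
move_arm(
  series=[
    [[0,0,0.5,0.1,-0.2,0,0],[0,0,0.9,0.1,-0.4,0,0],[0,0,0.9,0.1,-0.45,0,0],[0,0,0.9,0.1,-0.45,0,0],[0,0,0.9,0.1,-0.45,0,0],[0,0,0.9,0.1,-0.45,0,0],[0,0,0.9,0.1,-0.45,0,0],[0,0,0.9,0.1,-0.45,0,0],[0,0,0.9,0.1,-0.45,0,0],[0,0,0.9,0.1,-0.4,0,0],[0,0,0.5,0.05,-0.2,0,0],[0,0,0,0,0,0,0]],
  ],
)

```text
time_s: 15.18
tcp_pos: [0.5751, 0.0176, 0.2404]
ee_rot: [[-0.375, -0.915, 0.147], [0.03, 0.147, 0.989], [-0.926, 0.375, -0.028]]
wrist_force: [0.2, -0.2, -1.8]
gripper_width: 0.359
```

```bash
python3 tg.py w7
python3 - <<'E'
from h import *
cap('side','s7');p,d,P=cap('top','t7')
a=cv2.imread('pics/s7.png');cv2.imwrite('pics/s7c.png',cv2.resize(a[130:340,150:430],None,fx=2.8,fy=2.8,interpolation=cv2.INTER_CUBIC))
E
```

```text
[0.5751 0.0176 0.2404] [[-0.3753 -0.9151  0.1474]
 [ 0.0298  0.147   0.9887]
 [-0.9264  0.3755 -0.0279]] [ 14.7247  28.6733   3.6438  -7.1518 -85.9917 -21.69  ] 15.175 0.3594688837565634 [ 0.2272 -0.1623 -1.7844]
13667 [ 0.0352 -0.0248 -0.0797] [0.0712 0.025  0.0326]
-0.075 705 0.04473653750601513 -0.012874586058881783 0.013994239524880171
-0.065 1063 0.04172870519632543 -0.014576420987796086 0.01652327651361424
-0.055 1001 0.04200622718723088 -0.015011379886102875 0.016312694147873806
-0.045 946 0.04121077481943897 -0.014820509749619104 0.016934529370315407
-0.035 892 0.04201210956510447 -0.014524001114561532 0.016266532998127532
-0.025 841 0.04163375794330516 -0.014793130740546336 0.016593262697576074
-0.015 823 0.04201779279544052 -0.015094667479422624 0.01687521678617554
-0.005 253 0.04301714890457963 -0.015276256369159425 0.017460691899380106
0.005 9 0.04233429480800023 -0.015229802127681127 0.01740291468230976
0.015 679 0.04212069882497367 -0.014193224446704442 0.01709082545217597
0.025 329 0.0423291870549408 -0.014630239727853383 0.017485285309600695
```

View pics/w7.png

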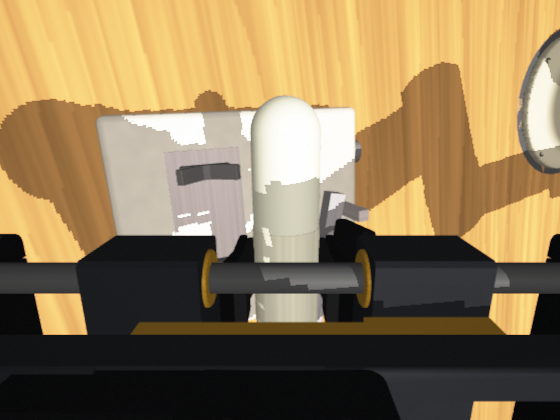

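View pics/s7c.png

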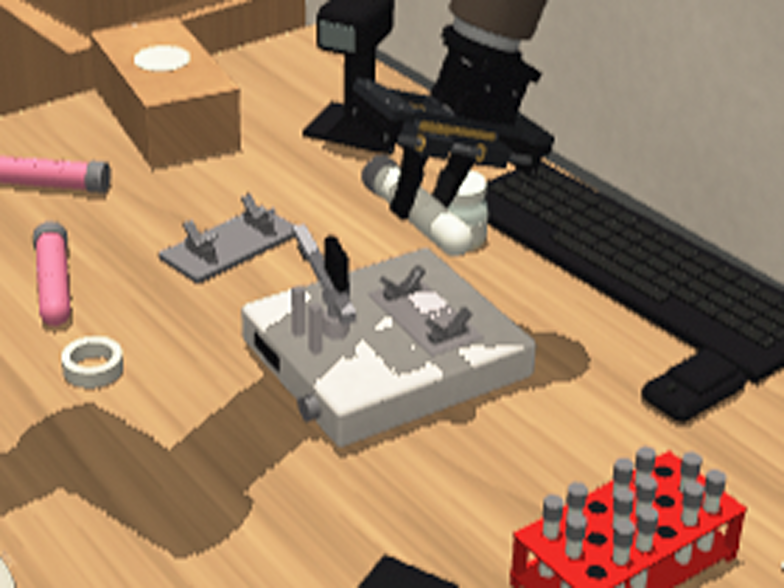

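Run:
```python
from h import *
from scipy.spatial.transform import Rotation as Ro
np.set_printoptions(precision=4,suppress=True)
a=np.radians(-6.2);e=np.array([np.cos(a),np.sin(a)]);n=np.array([-e[1],e[0]]);C=np.array([.570,.0247])
for cam in ['wrist','top']:
    p,d,P=cap(cam,'x_'+cam);X,u,v=pts(d,P)
    q=X[:,:2]-C;s=q@e;t=q@n
    for sg in (-1,1):
        m=(abs(t-sg*.042)<.013)&(abs(s)<.04)&(X[:,2]>.058)&(X[:,2]<.086)
        if m.sum()>5: print(cam,sg,m.sum(),'x',s[m].min(),s[m].max(),'y',t[m].min(),t[m].max(),np.median(t[m]),'z',X[m,2].max())
    m=(abs(X[:,2]-.05)<.003)&(abs(s+.0375)<.13)&(abs(t-.01)<.12);print('top x',np.percentile(s[m],[.5,99.5]),'y',np.percentile(t[m],[.5,99.5]))
    m=(X[:,2]>.135)&(X[:,2]<.156)&(abs(s+.09)<.03)&(abs(t-.02)<.03)
    if m.sum()>20: print('handle', m.sum(), cv2.minAreaRect((np.c_[s,t][m]*1000).astype(np.float32)),X[m,2].max())
s=r.sense();R=s['ee_rot'];Rt=Ro.from_rotvec(np.radians([.2*8,-.02*8,.29*8])).as_matrix()@R;print(Rt)
g=np.r_[C,.08]-Rt@[.0585,.0005,-.0015];print('target',g,'delta/60mm',(g-s['tcp_pos'])/.06)
```

```text
wrist -1 1029 x -0.024898779294001645 0.02370935264020431 y -0.046578642383407635 -0.034287714580321475 -0.04108191339489058 z 0.07870656310687618
wrist 1 29 x -0.009069773307207407 -0.0016463425995895023 y 0.0372277652530446 0.04023932021691211 0.037776835543532464 z 0.06250827725278685
top x [-0.1487  0.072 ] y [-0.0869  0.0914]
handle 466 ((-87.97361755371094, 9.990814208984375), (27.547441482543945, 11.060626029968262), 52.34797668457031) 0.15147260595744785
top 1 20 x -0.024054152186812564 0.033809004747099324 y 0.035807251013126346 0.05404247882886615 0.040321380953993416 z 0.08228858096479175
top x [-0.1479  0.0733] y [-0.0897  0.0783]
handle 25 ((-92.24488830566406, 6.69472599029541), (17.161243438720703, 11.755512237548828), 83.5595932006836) 0.1543027694274377
[[-0.3713 -0.9225  0.1056]
 [ 0.0407  0.0975  0.9944]
 [-0.9276  0.3735  0.0013]]
target [0.5923 0.0238 0.1341] delta/60mm [ 0.2804  0.0883 -1.7984]
```

Emit:
move_arm(
  series=[
    [[0.2,-0.02,0.29,0.29,0.11,0,0],[0,0,0,0,0,-0.4,0],[0,0,0,0,0,-0.5,0],[0,0,0,0,0,-0.4,0],[0,0,0,0,0,0,0]],
  ],
)

```text
time_s: 16.05
tcp_pos: [0.5936, 0.0277, 0.1641]
ee_rot: [[-0.367, -0.925, 0.104], [0.042, 0.095, 0.995], [-0.929, 0.369, 0.004]]
wrist_force: [-0.6, -0.8, -0.5]
gripper_width: 0.36
```

```bash
cat > cr.py <<'E'
from h import *
import sys
np.set_printoptions(precision=4,suppress=True)
a=np.radians(-6.2);M=np.array([[np.cos(a),-np.sin(a),0],[np.sin(a),np.cos(a),0],[0,0,1]])
s=r.sense();R=s['ee_rot'];p=s['tcp_pos'];C=np.array([.570,.0257,0])
print('t',s['time_s'],'tcp',p,'F',s['wrist_force'],'w',s['gripper_width'])
print('tube mid in mixer',M.T@(p+R@[.0585,.0005,-.0015]-C),'axis',M.T@R[:,2],'up',M.T@-R[:,0])
for k in sys.argv[1:]:
    cam,nm=k.split(':');cap(cam,nm)
    if cam=='side':
        a=cv2.imread('pics/%s.png'%nm);cv2.imwrite('pics/%s.png'%nm,cv2.resize(a[170:320,200:400],None,fx=3.8,fy=3.8,interpolation=cv2.INTER_CUBIC))
E
python3 cr.py wrist:w8 side:s8
```

```text
t 16.05 tcp [0.5936 0.0277 0.1641] F [-0.5985 -0.813  -0.5393] w 0.359517404948942
tube mid in mixer [0.0012 0.0031 0.1099] axis [-0.0042  1.      0.0043] up [ 0.3692 -0.0024  0.9294]
```

View pics/w8.png

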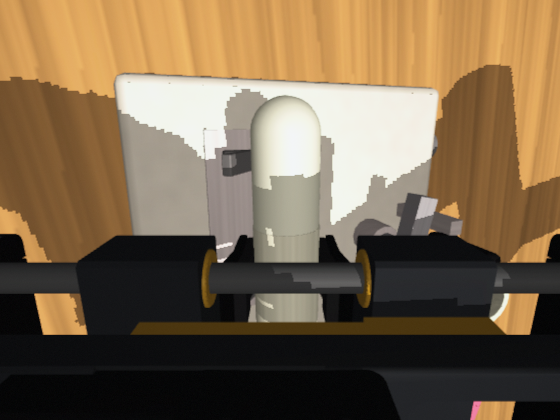

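View pics/s8.png

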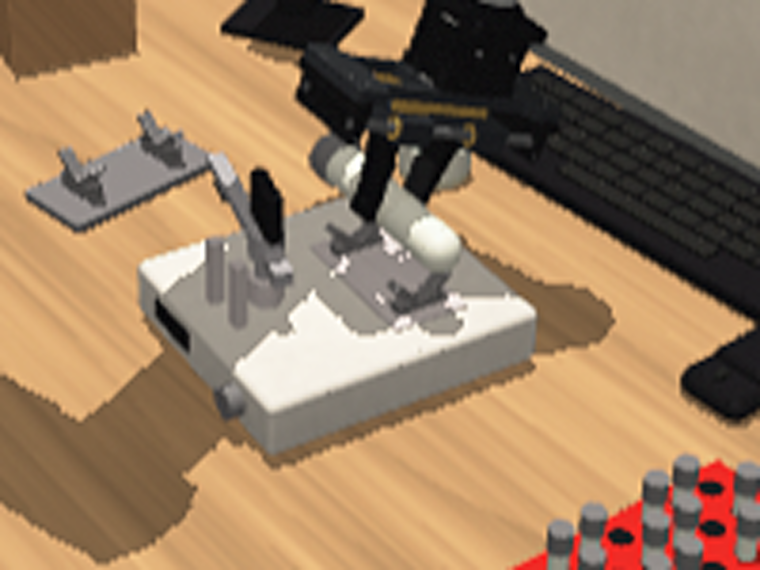

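Emit:
move_arm(
  series=[
    [[0,0,0,-0.03,-0.05,-0.1,0],[0,0,0,0,0,-0.2,0],[0,0,0,0,0,-0.12,0],[0,0,0,0,0,0,0]],
  ],
)

```text
time_s: 16.65
tcp_pos: [0.594, 0.0247, 0.1424]
ee_rot: [[-0.357, -0.928, 0.103], [0.043, 0.094, 0.995], [-0.933, 0.36, 0.007]]
wrist_force: [1.0, -0.1, -1.4]
gripper_width: 0.36
```

```bash
python3 cr.py wrist:w9
```

```text
t 16.65 tcp [0.594  0.0247 0.1424] F [ 1.011  -0.0808 -1.412 ] w 0.3595253012843552
tube mid in mixer [0.0025 0.0003 0.088 ] axis [-0.0048  1.      0.0068] up [ 0.3598 -0.0046  0.933 ]
```

View pics/w9.png

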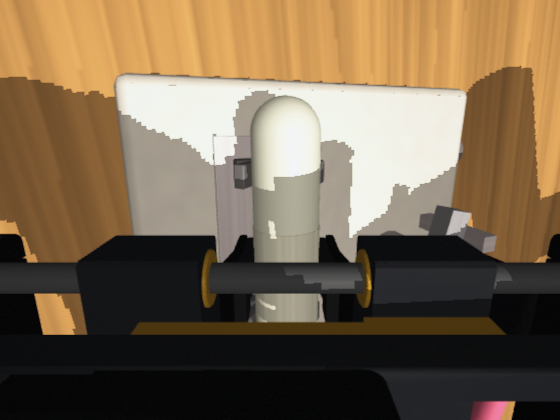

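Emit:
move_arm(
  series=[
    [[0,0,0,-0.045,0,-0.05,0],[0,0,0,0,0,-0.06,0],[0,0,0,0,0,-0.02,0]],
  ],
)

```text
time_s: 17.08
tcp_pos: [0.5916, 0.0247, 0.1354]
ee_rot: [[-0.356, -0.929, 0.103], [0.043, 0.093, 0.995], [-0.933, 0.359, 0.007]]
wrist_force: [-0.1, 0.8, 3.2]
gripper_width: 0.356
```

```bash
python3 cr.py side:s10
```

```text
t 17.075 tcp [0.5916 0.0247 0.1354] F [-0.1384  0.7977  3.1695] w 0.35631874285631726
tube mid in mixer [0.0001 0.0001 0.081 ] axis [-0.0053  1.      0.0068] up [ 0.3587 -0.0045  0.9334]
```

View pics/s10.png

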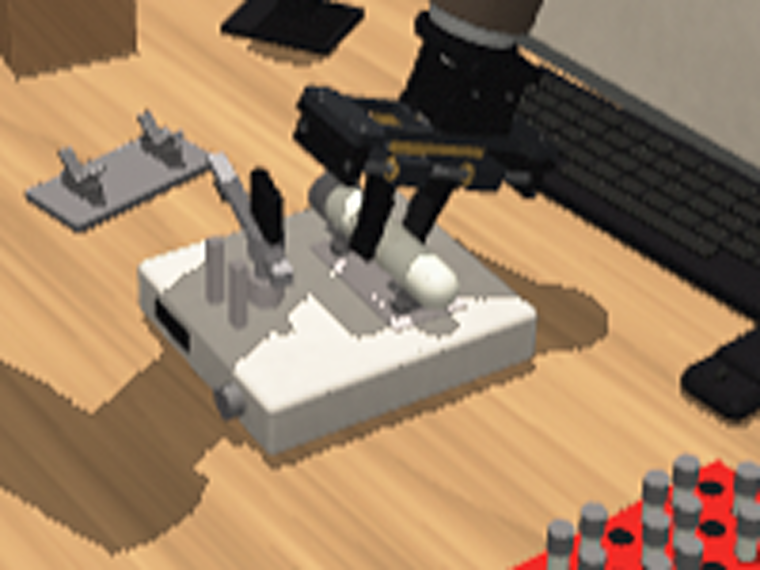

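Emit:
move_arm(
  series=[
    [[0,0,0,0,0,-0.01,0.56],[0,0,0,0,0,0,0.56],[0,0,0,0,0,0,0.56],[0,0,0,0,0,0,0.56],[0,0,0,0.2,-0.02,0.53,0.56],[0,0,0,0.2,-0.02,0.53,0.56],[0,0,0,0.15,-0.02,0.53,0.56],[0,0,0,0,0,0.53,0.56],[0,0,0,-0.4,0,0.3,0.56],[0,0,0,0,0,0,0.56]],
  ],
)

```text
time_s: 18.38
tcp_pos: [0.601, 0.0207, 0.284]
ee_rot: [[-0.356, -0.929, 0.103], [0.043, 0.094, 0.995], [-0.934, 0.358, 0.007]]
wrist_force: [0.3, -0.2, 0.2]
gripper_width: 0.562
```

```bash
python3 cr.py side:s11 wrist:w11
python3 - <<'E'
from h import *
np.set_printoptions(precision=4,suppress=True)
a=np.radians(-6.2);e=np.array([np.cos(a),np.sin(a)]);n=np.array([-e[1],e[0]]);C=np.array([.570,.0257])
for cam in ['wrist','side','top']:
    p,d,P=cap(cam,'y_'+cam);X,u,v=pts(d,P);q=X[:,:2]-C;s=q@e;t=q@n
    m=(abs(s)<.02)&(abs(t)<.1)&(X[:,2]>.07)&(X[:,2]<.105)
    print(cam,m.sum(),'t',np.sort(t[m])[[2,-3]],X[m,2].max())
    for b in np.arange(-.08,.09,.02):
        k=m&(abs(t-b)<.004)
        if k.sum()>5: print(round(b,3),s[k].min(),s[k].max(),X[k,2].max())
    m=(X[:,2]>.135)&(X[:,2]<.156)&(abs(s+.09)<.04)&(abs(t-.02)<.04)
    if m.sum()>20: print('handle', m.sum(), cv2.minAreaRect((np.c_[s,t][m]*1000).astype(np.float32)),X[m,2].max())
E
```

```text
t 18.375 tcp [0.601  0.0207 0.284 ] F [ 0.3017 -0.2237  0.1844] w 0.5616708635472226
tube mid in mixer [ 0.01   -0.0029  0.2296] axis [-0.0053  1.      0.0065] up [ 0.3582 -0.0042  0.9336]
wrist 4965 t [-0.0782  0.0616] 0.09767964118600642
-0.08 -0.006819454962186277 0.006850306105245562 0.0883823208609335
-0.06 -0.016544903664243358 0.015009253133710924 0.09676973264795796
-0.04 -0.01993454964611473 0.01996847806182145 0.09731502068736225
-0.02 -0.01700966383853305 0.014952984312998891 0.0970144929326025
0.0 -0.015550796736342836 0.01509800441617789 0.09721614161139946
0.02 -0.017406172389611525 0.01499239396981931 0.09754356496920508
0.04 -0.019984697293972356 0.01988941585618538 0.09656811119236636
0.06 -0.01939428969927725 -0.0036179791998387167 0.0953618915215832
handle 832 ((-90.89376831054688, 18.422327041625977), (40.93012237548828, 13.215770721435547), 76.8603515625) 0.15117594643324261
side 546 t [-0.081   0.0783] 0.10127359526304747
-0.08 -0.013066724609212401 0.009553701294090142 0.09437697155995384
-0.06 -0.018448893512553473 0.012653994660968983 0.09660883975308021
-0.0
[... 152 characters left out ...]
9942794 0.008606694050291658 0.09617984000351465
0.02 -0.01673947816731953 0.010463107204483669 0.09573137513932095
0.04 -0.018379548359481978 0.008712013556813582 0.0961735233133385
0.06 -0.019305701342012274 0.017886806433229634 0.09849846008768992
0.08 -0.018764695049793483 0.010162936860567373 0.09666692089387474
handle 71 ((-91.84870147705078, 16.548931121826172), (49.13265609741211, 13.709303855895996), 81.041259765625) 0.15212133741330502
top 95 t [-0.0771  0.0445] 0.1040351336541625
-0.08 -0.005236980736280636 0.009592623420904193 0.09962725065463762
0.02 -0.014610647416494432 0.004930320350816101 0.09652377531424183
0.04 -0.0024824334479167367 0.01968255689625196 0.09937251090888166
```

View pics/w11.png

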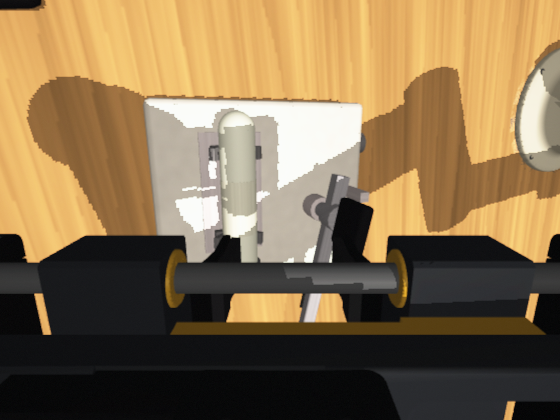

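View pics/s11.png

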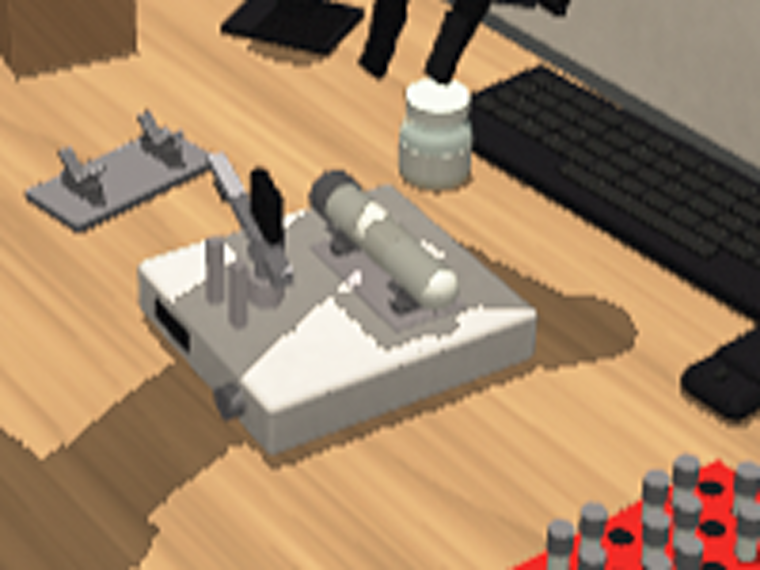

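Emit:
move_arm(
  series=[
    [[-0.09,-0.87,0,-0.49,0.14,0,0.5],[-0.09,-0.87,0,-0.49,0.14,0,0.5],[-0.09,-0.87,0,-0.49,0.14,0,0.5],[0,0,-0.8,-0.49,0.14,0,0.5],[0,0,-0.75,0,0,-0.3,0.5],[0,0,0,0,0,-0.3,0.5],[0,0,0,0,0,0,0.5]],
  ],
)

```text
time_s: 19.5
tcp_pos: [0.4814, 0.055, 0.2351]
ee_rot: [[-0.005, -0.947, 0.32], [0.002, 0.32, 0.947], [-1.0, 0.005, 0.0]]
wrist_force: [0.2, -0.3, 0.6]
gripper_width: 0.502
```

```bash
python3 cr.py wrist:w12; python3 -c "
from h import *
print(r.sense()['ee_rot'].round(3))"
```

```text
t 19.5 tcp [0.4814 0.055  0.2351] F [ 0.1742 -0.2594  0.5856] w 0.5015351533782347
tube mid in mixer [-0.0924  0.0182  0.1766] axis [0.2156 0.9765 0.0001] up [ 0.0052 -0.0012  1.    ]
[[-0.003 -0.948  0.32 ]
 [ 0.002  0.32   0.948]
 [-1.     0.004  0.001]]
```

View pics/w12.png

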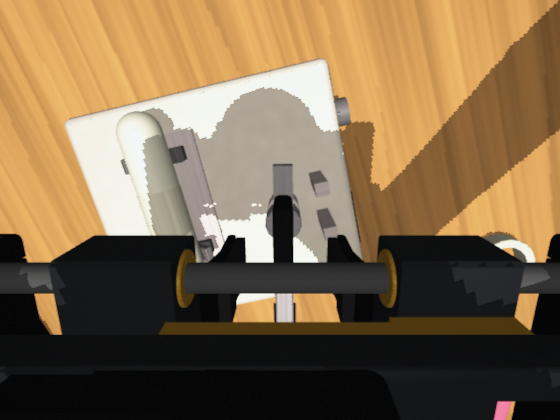

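Emit:
move_arm(
  series=[
    [[0,0,0,0.03,0,-0.35,0.5],[0,0,0,0,0,-0.35,0.5],[0,0,0,0,0,-0.1,0.5],[0,0,0,0,0,0,0.5]],
  ],
)

```text
time_s: 20.05
tcp_pos: [0.4871, 0.0558, 0.1895]
ee_rot: [[0.002, -0.948, 0.319], [0.003, 0.319, 0.948], [-1.0, -0.001, 0.004]]
wrist_force: [0.5, -0.0, 0.7]
gripper_width: 0.495
```

Emit:
move_arm(
  series=[
    [[0,0,0,-0.065,-0.01,-0.03,0.5],[0,0,0,0,0,0,0],[0,0,0,0,0,0,0],[0,0,0,0,0,0,0],[0,0,0,0,0,0,0],[0,0,0,0,0,0,0],[0,0,0,0,0,0,0]],
  ],
)

```text
time_s: 20.92
tcp_pos: [0.4832, 0.0558, 0.19]
ee_rot: [[0.005, -0.948, 0.319], [0.005, 0.319, 0.948], [-1.0, -0.003, 0.006]]
wrist_force: [-2.3, 0.6, 1.4]
gripper_width: 0.136
```

Emit:
move_arm(
  series=[
    [[0,0,0,0,0,0.17,0],[0,0,0,0,0,0.17,0],[0,0,0,0,0,0.17,0],[0,0,0,0,0,0,0]],
  ],
)

```text
time_s: 21.42
tcp_pos: [0.4831, 0.0557, 0.2203]
ee_rot: [[0.004, -0.948, 0.32], [0.005, 0.32, 0.948], [-1.0, -0.002, 0.006]]
wrist_force: [1.8, 0.5, -8.1]
gripper_width: 0.133
```

Emit:
move_arm(
  series=[
    [[0,0,-0.9,0,0,0,0],[0,0,-0.9,0,0,0,0],[0,0,-0.9,0,0,0,0],[0,0,-0.9,0,0,0,0],[0,0,-0.9,0,0,0,0],[0,0,-0.9,0,0,0,0],[0,0,-0.9,0,0,0,0],[0,0,-0.9,0,0,0,0],[0,0,-0.9,0,0,0,0]],
  ],
)

```text
time_s: 22.55
tcp_pos: [0.4832, 0.0556, 0.2188]
ee_rot: [[0.007, -0.077, 0.997], [-0.001, 0.997, 0.077], [-1.0, -0.002, 0.007]]
wrist_force: [1.6, 1.0, -7.1]
gripper_width: 0.136
```

Emit:
move_arm(
  series=[
    [[0,0,-0.8,0,0,0,0],[0,0,-0.5,0,0,0,0],[0,0,0,0,0,0,0]],
  ],
)

```text
time_s: 22.92
tcp_pos: [0.4832, 0.0556, 0.2183]
ee_rot: [[0.007, 0.11, 0.994], [-0.002, 0.994, -0.11], [-1.0, -0.002, 0.007]]
wrist_force: [2.8, 0.4, -6.9]
gripper_width: 0.133
```

Run:
```python
from h import *
np.set_printoptions(precision=4,suppress=True)
s=r.sense();print(s['ee_rot'],s['tcp_pos'],s['wrist_force'],s['moment'])
cap('side','s13');a=cv2.imread('pics/s13.png');cv2.imwrite('pics/s13.png',cv2.resize(a[170:320,200:400],None,fx=3.8,fy=3.8,interpolation=cv2.INTER_CUBIC))
cap('wrist','w13')
```

```text
[[ 0.007   0.1102  0.9939]
 [-0.0025  0.9939 -0.1102]
 [-1.     -0.0017  0.0073]] [0.4832 0.0556 0.2183] [ 2.807   0.4183 -6.9228] [ 0.252  -0.7627  0.0061]
```

View pics/s13.png

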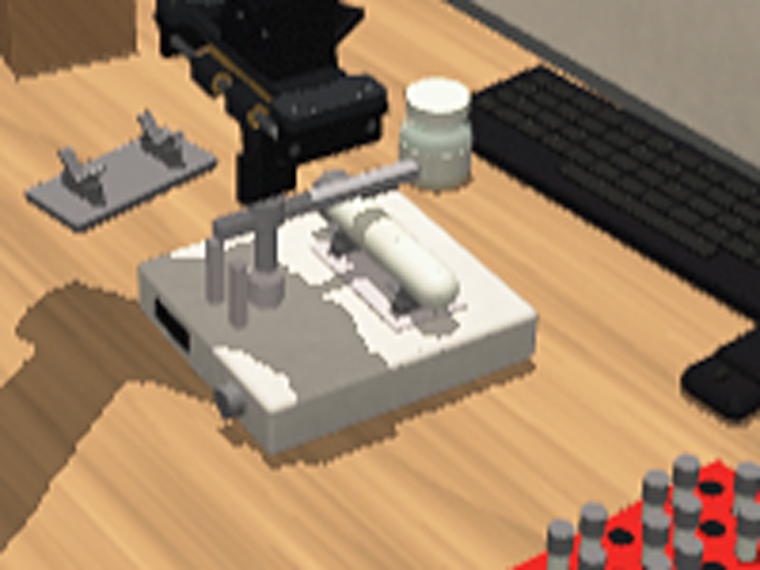

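View pics/w13.png

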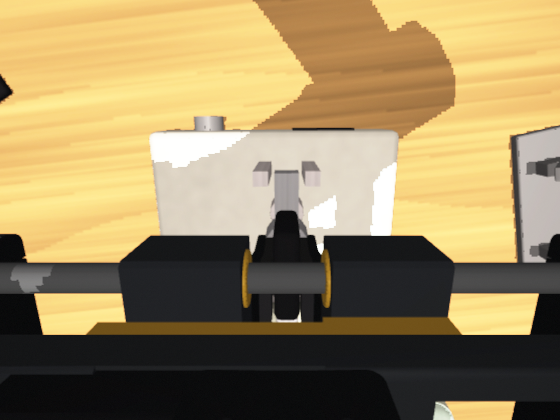

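Emit:
move_arm(
  series=[
    [[0,0,0,0,0,-0.12,0],[0,0,0,0,0,-0.12,0],[0,0,0,0,0,-0.07,0],[0,0,0,0,0,0,0]],
  ],
)

```text
time_s: 23.52
tcp_pos: [0.4832, 0.0556, 0.1983]
ee_rot: [[0.007, 0.109, 0.994], [-0.003, 0.994, -0.109], [-1.0, -0.002, 0.007]]
wrist_force: [1.3, 0.8, -6.9]
gripper_width: 0.136
```

Emit:
move_arm(
  series=[
    [[0,0,0,0,0,-0.03,0],[0,0,0,0,0,0,0]],
  ],
)

```text
time_s: 23.78
tcp_pos: [0.483, 0.0557, 0.1975]
ee_rot: [[0.007, 0.108, 0.994], [-0.003, 0.994, -0.108], [-1.0, -0.002, 0.007]]
wrist_force: [0.9, 1.0, -4.2]
gripper_width: 0.132
```

Contact is taking over; a little more, then release and rise.

Emit:
move_arm(
  series=[
    [[0,0,0,0,0,-0.02,0],[0,0,0,0,0,0,0.6],[0,0,0,0,0,0,0.6],[0,0,0,0,0,0,0.6],[0,0,0,0,0,0,0.6],[0,0,0,0,0,0.4,0.6],[0,0,0,0,0,0.8,0.6],[0,0,0,0,0,0.8,0.6],[0,0,0,-0.3,0.8,0.3,0.6],[0,0,0,-0.3,0.8,0,0.6],[0,0,0,-0.3,0.8,0,0.6],[0,0,0,0,0,0,0.6]],
  ],
)

```text
time_s: 25.28
tcp_pos: [0.428, 0.202, 0.3411]
ee_rot: [[0.01, 0.111, 0.994], [-0.002, 0.994, -0.111], [-1.0, -0.0, 0.011]]
wrist_force: [0.3, -0.7, 0.1]
gripper_width: 0.602
```

Run:
```python
from h import *
np.set_printoptions(precision=4,suppress=True)
s=r.sense();print(s['tcp_pos'],s['wrist_force'],s['time_s'])
a=np.radians(-6.2);e=np.array([np.cos(a),np.sin(a)]);n=np.array([-e[1],e[0]]);C=np.array([.570,.0257])
for cam in ['wrist','side','top']:
    p,d,P=cap(cam,'z_'+cam);X,u,v=pts(d,P);q=X[:,:2]-C;s=q@e;t=q@n
    m=(abs(s)<.02)&(abs(t)<.1)&(X[:,2]>.07)&(X[:,2]<.125)
    if m.sum()>9: print(cam,m.sum(),'tube t',np.sort(t[m])[[2,-3]])
    m=(X[:,2]>.135)&(X[:,2]<.17)&(abs(s+.09)<.04)&(abs(t-.02)<.04)
    if m.sum()>20: print('handle', m.sum(), cv2.minAreaRect((np.c_[s,t][m]*1000).astype(np.float32)),np.percentile(X[m,2],[50,95]))
    m=(abs(t-.02)<.02)&(s>-.05)&(s<.04)&(X[:,2]>.1)&(X[:,2]<.125)
    if m.sum()>9: print('bar',np.percentile(X[m,2],[50,90]),np.polyfit(s[m],t[m],1))
    for o in ('mouse','jar'):
        if cam!='wrist':
            for k in spotter.trace(cam,o)[:1]: print(o,k['conf'],np.median(pts(d,P,k['mask'])[0],0))
b=cv2.imread('pics/z_side.png');cv2.imwrite('pics/z_sidec.png',cv2.resize(b[170:320,200:400],None,fx=3.8,fy=3.8,interpolation=cv2.INTER_CUBIC))
```

```text
[0.428  0.202  0.3411] [ 0.3462 -0.6858  0.1011] 25.275
wrist 18 tube t [0.0798 0.0801]
side 548 tube t [-0.0815  0.0781]
handle 136 ((-91.16213989257812, 14.98165512084961), (16.361976623535156, 44.91306686401367), 89.78114318847656) [0.1485 0.1559]
bar [0.1039 0.1066] [0.0093 0.0163]
mouse 0.55 [ 0.7314 -0.1895  0.0204]
jar 0.73 [0.7278 0.1572 0.045 ]
top 656 tube t [-0.0777  0.0792]
handle 72 ((-89.10262298583984, 19.111286163330078), (43.9327392578125, 11.164719581604004), 5.162246227264404) [0.156  0.1609]
bar [0.1065 0.1104] [0.0164 0.0191]
mouse 0.62 [ 0.7433 -0.1756  0.025 ]
jar 0.94 [0.7342 0.1732 0.073 ]
```

View pics/z_sidec.png

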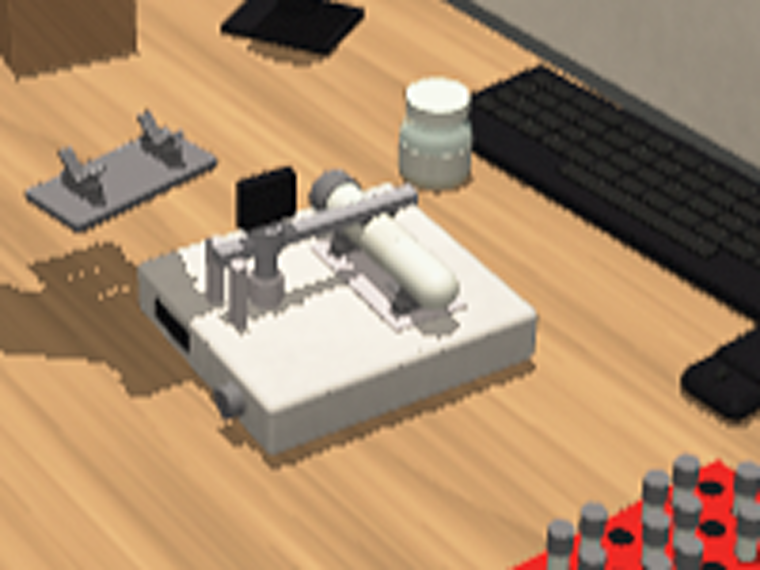

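View pics/z_wrist.png

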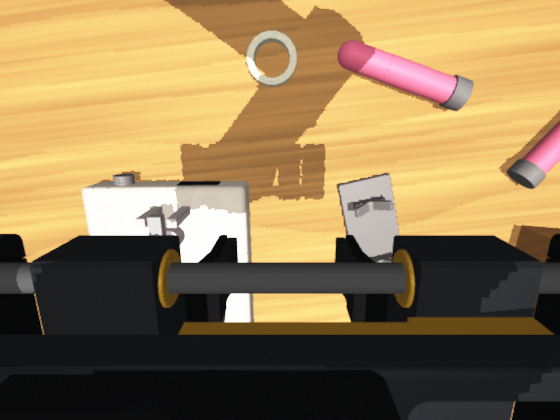

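```bash
python3 -c "
from station import r
print(r.sense()['time_s'],r.finish_job())"
```

```text
the job is handed in; nothing more can be done
25.625 None
```

The large tube is loaded in the mixer and clamped, and the job is handed in at 25.6 s, well inside the 72 s limit. No verdict was reported.

**What I did:**
1. Lifted the clamp bar by its handle by about 31 mm, turned it about 78° aside and let it down.
2. Picked the white tube from its rest with the gripper tilted about 20°, so its body cleared the handle.
3. Laid the tube in the cradle with the cap at the mixer's +y end.
4. Lifted the bar again by about 30 mm, turned it back over the tube, lowered it until the tube took part of the spring's load, then let go and moved clear.

**Last checks:**
- **Bar:** It lies across the tube, parallel to the mixer's x axis to within about 1°. Its tail sits between the lugs in the side picture. Its top is 4–6 mm above the fully-down height, against about 8 mm expected on the tube.
- **Tube:** Before clamping, its top was at 96–97 mm, as it should be when seated. After clamping, the two cameras disagree slightly on centring: the side camera puts the middle at −1.7 mm and the top camera at +0.8 mm along the cradle. Both are within the camera calibration error.
- **Mouse and jar:** Both are within 2 mm of their starting positions.
- **Gripper:** It is clear of everything, and the wrist force reads about zero.

One move went off target. On the first approach to the handle the arm stopped about 12 mm high and a few millimetres to the side, without touching anything. I corrected it before gripping.

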